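# Prop up the script easel

## Robot

A 6-joint arm with a two-finger parallel gripper is mounted at the origin on the work surface. World frame = base frame: x ahead of the robot, y to its left, z up, the work surface at z = 0. Lengths are in m, angles in degrees, forces in N, time in s.
With the tool pointing down it reaches from about 0.425 to 1.125 m from the base axis. Payload 14.9 kg.
Tool frame: the origin (TCP) lies midway between the tips of the shut fingers; the grasp point (between the pads) lies ctrl.hold_point_z behind it (ctrl.hold_point_z is the distance from the TCP to the grasp point, in m); z points along the fingers, y is the line along which they close (so a half turn about z gives the same grasp; the last joint's range is limited). The gripper opens to 91 mm and grips with 3 to 60 N. Pads are 32 mm wide; open, the fingers measure 118 mm over their backs; the gripper's body (76 mm by 178 mm) begins 60 mm behind the grasp point.
Start: joints at [-1.908, 21.709, 99.362, -0, 58.929, -1.908], TCP at [0.7, -0, 0.214] pointing down, gripper open.
Joint ranges: [-158.91, 158.91], [-42.39, 125.64], [0.06, 152.35], [-60.88, 240.88], [17.5, 164.5], [-176.32, 176.32]. Speed limits (degrees/s): [108.29, 108.29, 136.94, 180, 180, 180].

## Interface

Orientations are given as a 3x3 rotation matrix whose columns are the frame's x, y, z axes.
In Python, from workcell import ctrl, cams gives the robot as it stands.
- The arm moves only by the shell command python3 -m jog 'ROWS'. ROWS is text: rows parted by semicolons, each of 7 numbers parted by spaces: the turn, a rotation vector about the tool's x, y, z in rad, then the shift along the tool's x, y, z in m, then the finger opening in m, from 0 to 0.0912. A call has 1 to 10 rows; each row is the pose to reach, as a shift and turn from the pose commanded when the call began, along the tool's axes at that moment; what a row does not reach only later rows make up. A row lasts 1/8 s, in which the tool goes at most 62.5 mm and 10.7 degrees, less where a joint would pass 70% of its speed; a pose out of reach is approached as far as the arm can. A call with a gripper value outside its range is refused whole. The fingers move at their own pace and stop on an object; the grip force is fixed at half the most. Time passes only in rows, so rows that repeat a pose let the fingers close. It gives the time, the measured TCP pose, the force, the opening and the grip force at its end, in the units of the state.
- ctrl.read_state(): the state, without advancing time (a new reading comes with each control period).
- cams.grab_frame(name): name is "scene" or "side" or "wrist"; returns the picture (420x560x3 uint8, red, green, blue); there is no depth.
- cams.camera_info(name): a dict with "fx", "fy", "cx", "cy" (pixels), "D" ([k1, k2, p1, p2, k3] as OpenCV has them; the pictures are not rectified), "extrinsics" (4x4, takes a point from world to camera coordinates). Camera axes: x right, y up, looking along -z (the intrinsics and any distortion apply to the point x, -y, -z); pixel columns grow to the right and rows downward; lengths in m; the calibration is good to about 2 mm. A picture is of the moment at which its call begins: read the wrist's pose just before it. camera_info takes no time and is no camera call; for the wrist camera it gives the pose at the moment of the call.
- ctrl.hand_in(): hands the job in; it is judged then, once.
The state is a dict: "time": time; "joints": joint angles; "joint_vel": joint speeds; "joint_efforts": joint torques, N m; "eef_pos": TCP position; "tool_rot": TCP orientation; "wrist_force": force on the tool from outside, world axes, zero at the start; "torque": the same for the moment, N m; "width": finger opening in m; "grasp_force": force on a finger pad.
Only numpy, scipy, OpenCV 4.12 (cv2) and the standard library are available. Lean on these libraries where they do the work, as an engineer would, in place of code of your own. Each camera call takes 0.05 s, during which the arm holds its last target. There are 200 camera calls.

## Task

Set up the script easel: push the folded prop leg round behind the board until it meets its stop, and press it home firmly against the rubber buffer for about half a second without forcing it. Then gently ease the upright board back, without letting it drop, until it rests on the leg, and let go. Leave everything else on the desk where it is.

Things in the scene. Friction and masses are not known exactly. Their poses are not given: they have to be found in the camera images.
- easel: grey script easel, screwed to the desk; flat base plate 280 x 260 x 16 mm (from x = -130 to +150 mm, y = -130 to +130 mm). Origin on the desk, under the base plate. Its x axis is level and points the way the board leans back, its y axis runs along the board's hinge, z up. The board's hinge line is at x = -110 mm, height 34 mm. The prop leg's upright hinge post (14 mm thick, 172 mm high) is at x = 120, y = 50 mm
- board_hinge (a joint): board's lean about its lower hinge: 0 upright, grows as the board leans back (towards the easel's +x), at most 1.0 rad. A little hinge friction holds it when it is nearly upright; from about 0.3 rad it falls back by itself. Resting on the swung-out leg it reads 0.63 to 0.70; do not press it onto the leg with over 30 N
- board: grey flat script board, 240 mm wide, 8 mm thick, upper edge 225 mm from the hinge line, about 0.35 kg, with a sheet of paper and a narrow ledge on its front (-x side). Origin on the hinge line, at mid width; z runs up the board, y along its hinge, x out of its back
- board_top (a point): point on the board's upper edge, 40 mm from mid width towards -y of the board; a good place to take it from above (clear of the leg). Axes as the board's
- leg_hinge (a joint): prop leg's swing about its upright hinge: 0 folded (leg points along the easel's -y, along the rear of the base), grows as it swings in behind the board (its tip turning towards the easel's -x, clockwise seen from above). It meets the buffer of the stop somewhere between 1.1 and 1.55 rad: where differs each time and is not told. The hinge is stiff (0.2 N m, about 2 N at the tip) and the leg stays where it is left
- leg: prop leg: aluminium gate of two flat bars, 10 mm thick, one above the other (mid heights 60 and 140 mm), that end in an upright rod; origin on its hinge line at desk level, -y points along the leg to its tip; swinging out moves it towards its own -x, so it is pushed on its +x face
- leg_tip (a point): centre of the upright rod at the leg's free end, at height 100 mm; rod 14 mm thick, from height 45 to 158 mm with a 20 mm rubber ball on top (upper side 168 mm), 120 mm from the leg's hinge line. Axes as the leg's
- stop: stop of the leg: round flange at the foot of the leg's hinge post, carrying a short arm with a rubber buffer that the leg's lower bar meets 75 mm from the hinge line. The arm is clamped at a different angle each time; this pose is the flange's and does not show it. The buffer gives as it is pressed: roughly 2 to 3 N per mm of travel at the leg's tip. The leg is properly home when about 9 to 14 N is held at the tip for half a second; over 20 N is forcing it
- stopwatch: round black stopwatch, 54 mm across, 13 mm high, lying on the easel's base plate; origin under its centre. Bystander
- mug: white mug, 76 mm across, 90 mm high, near the easel; origin under its centre. Bystander
- pen_pot: black open pot with pens, 72 mm across, 100 mm high (pens to 145 mm); origin under its centre. Bystander
- cue_mic: desk microphone on a round 100 mm foot, 180 mm high; origin under the foot's centre. Bystander
- disc_cases: pile of three disc cases, 125 x 142 x 30 mm; origin under its centre. Bystander
- remote: black remote control, 46 x 150 x 20 mm; origin under its centre. Bystander
- monitor_speaker: small black loudspeaker, 100 x 90 x 140 mm high; origin under its centre. Bystander

How it is judged:
By the outcome, as a careful person would: the job done as asked, in the order asked, and still so for the second after the job is handed in, with the robot touching nothing.
It also fails if it takes over 72 s, if anything falls off the work surface, if the arm or the gripper's body presses on something with over 40 N, if the wrist force passes 120 N, or if a joint passes its speed limit or range.

## Working session

There is one attempt and no reset: what is moved stays moved. The work goes in short steps, Python scripts to look and compute and a shell command to move; the robot and the scene stay as the last step left them, time stands still between calls to the robot, and variables do not carry over. Pictures are saved under pics/ and viewed, at most 10 in all, crops included, and the job is handed in when it is done.

```bash
ls; mkdir -p pics
python3 - <<'E'
from workcell import ctrl,cams
import cv2,numpy as np
for n in ["scene","side"]:
    f=cams.grab_frame(n); cv2.imwrite(f"pics/{n}0.png",cv2.cvtColor(f,cv2.COLOR_RGB2BGR))
    i=cams.camera_info(n); print(n,{k:np.round(v,4).tolist() for k,v in i.items()})
s=ctrl.read_state(); print(s['time'],s['eef_pos'],s['tool_rot'],ctrl.hold_point_z,s['wrist_force'])
E
```

```text
pics
scene {'fx': 423.775, 'fy': 423.775, 'cx': 280.3561, 'cy': 208.0191, 'D': [0.0161, 0.0, 0.0, 0.0, 0.0], 'extrinsics': [[0.8096, 0.5868, 0.016, -0.4878], [-0.3881, 0.5146, 0.7646, 0.0866], [0.4404, -0.6252, 0.6443, -1.3942], [0.0, 0.0, 0.0, 1.0]]}
side {'fx': 456.9497, 'fy': 456.9497, 'cx': 282.9961, 'cy': 209.3587, 'D': [-0.019, 0.0, 0.0, 0.0, 0.0], 'extrinsics': [[-0.9989, -0.0465, -0.0052, 0.5551], [0.0202, -0.5269, 0.8497, -0.1258], [-0.0423, 0.8487, 0.5273, -1.3277], [0.0, 0.0, 0.0, 1.0]]}
0.1 [ 6.99620430e-01 -1.02469824e-05  2.13342948e-01] [[ 6.20140934e-05  9.99999469e-01 -1.02825392e-03]
 [ 9.99999998e-01 -6.19902522e-05  2.32179606e-05]
 [ 2.31542066e-05 -1.02825536e-03 -9.99999471e-01]] 0.0188 [-0.42245361  0.72308791  0.35967737]
```

View pics/scene0.png

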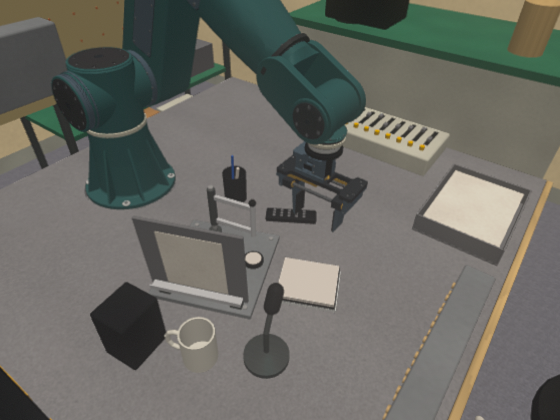

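View pics/side0.png

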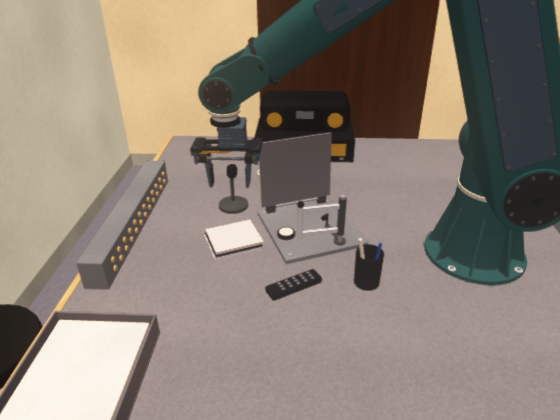

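The scene view shows the board (137–247, 218–308) facing the camera, with the leg gate at 210–255, 190–235 behind it. The side view shows the board at 260–332, 135–210, the post at (341,215) and the leg tip at (301,205). I'll zoom in to get exact pixels.

Run:
```python
import cv2,numpy as np
a=cv2.imread('pics/scene0.png')[180:320,125:290]; b=cv2.imread('pics/side0.png')[125:265,240:370]
a=cv2.resize(a,None,fx=4,fy=4,interpolation=cv2.INTER_CUBIC);b=cv2.resize(b,None,fx=4,fy=4,interpolation=cv2.INTER_CUBIC)
def grid(im,x0,y0):
    for u in range(0,im.shape[1],80): cv2.putText(im,str(x0+u//4),(u,10),0,.4,(0,255,255),1); cv2.line(im,(u,0),(u,im.shape[0]),(0,255,255),1) if 0 else cv2.line(im,(u,12),(u,20),(0,255,255),1)
    for v in range(0,im.shape[0],80): cv2.putText(im,str(y0+v//4),(0,v+4),0,.4,(0,255,255),1)
grid(a,125,180);grid(b,240,125)
cv2.imwrite('pics/za.png',a);cv2.imwrite('pics/zb.png',b)
```

```text
(no output)
```

View pics/za.png

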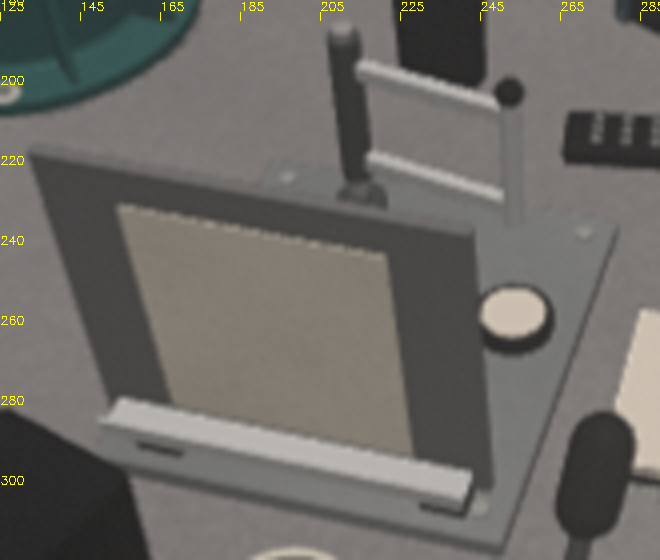

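View pics/zb.png

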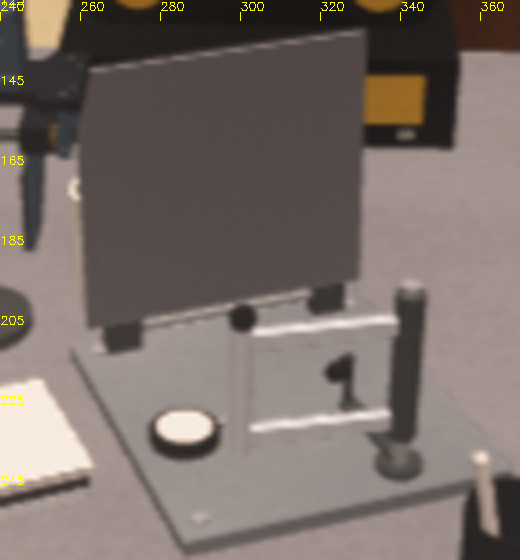

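The zooms give clear pixel positions for the base corners, board corners, post top and ball. They also show the stop buffer at about (324,218) in the side view. Next I'll fit the pose.

```bash
cat > h.py <<'E'
from workcell import ctrl,cams
import cv2,numpy as np
from scipy.optimize import least_squares
def proj(n,P):
    i=cams.camera_info(n); E=np.diag([1,-1,-1,1.])@i['extrinsics']
    K=np.array([[i['fx'],0,i['cx']],[0,i['fy'],i['cy']],[0,0,1.]])
    return cv2.projectPoints(np.atleast_2d(np.float64(P)),cv2.Rodrigues(E[:3,:3])[0],E[:3,3],K,np.array(i['D'],float))[0][:,0]
def W(p,P):
    c,s=np.cos(p[2]),np.sin(p[2]); P=np.atleast_2d(P)
    return P@np.array([[c,s,0],[-s,c,0],[0,0,1]])+[p[0],p[1],0]
E
python3 - <<'E'
from h import *
S=[[-130,-130,16,249.3,315],[150,-130,16,279.3,237],[-114,120,259,132.5,217.5],[-114,-120,259,243,238.7],[120,-70,158,252.2,203],[120,50,172,210.7,188]]
D=[[150,-130,16,286.7,261],[-130,-130,16,258,212.5],[150,130,16,368,243],[-106,-120,259,263,143],[-106,120,259,331,133],[120,-70,158,300.5,204.5],[120,50,172,342.7,196.7]]
S,D=map(np.array,(S,D))
r=lambda p: np.concatenate([(proj(n,W(p,A[:,:3]/1000))-A[:,3:]).ravel() for n,A in(("scene",S),("side",D))])
best=min((least_squares(r,[.6,-.2,a],loss='soft_l1') for a in np.arange(-3,3.1,1)),key=lambda o:o.cost)
p=best.x;print(p,np.degrees(p[2]),np.round(r(p).reshape(-1,2),1).tolist());np.save('p.npy',p)
for a in np.arange(1.0,1.7,.1):
    print(round(a,1),proj("side",W(p,[.12-.075*np.sin(a),.05-.075*np.cos(a),.06]))[0].round(1))
def tri(g):
    f=lambda X: np.concatenate([proj(n,X)[0]-uv for n,uv in g]); return least_squares(f,[.6,-.2,.05]).x.round(3)
sw=tri([("scene",(253.7,258)),("side",(286,231.7))]);print('watch',sw)
def onz(n,uv,z): return least_squares(lambda q: proj(n,[q[0],q[1],z])[0]-uv,[.6,-.2]).x.round(3)
print('mug',onz("scene",(197,332),.09),'mic foot',onz("scene",(266,355),.01),'mic top',tri([("scene",(275,298)),("side",(232,171))]),'pot',onz("side",(369,253),.1),'spk top',onz("scene",(129,308),.14),'remote',onz("side",(294,284),.02),'cases',onz("side",(234,237),.03))
for nm,P in dict(post=[.12,.05,0],tip=[.12,-.07,.168],top=[-.11,-.04,.259],top0=[-.11,0,.259]).items(): print(nm,W(p,P).round(4))
E
```

```text
[ 0.48226518 -0.11791255  1.95358912] 111.93241162675244 [[0.0, 2.2], [-0.3, -1.3], [-0.4, -2.7], [0.0, -3.1], [1.9, -3.8], [-1.3, -0.6], [-1.7, -2.5], [-1.3, -3.4], [-0.5, -2.8], [-3.7, 0.2], [1.7, -0.3], [1.4, 1.8], [-0.7, -2.2]]
1.0 [318.3 219.2]
1.1 [319.8 218.1]
1.2 [321.5 217.2]
1.3 [323.4 216.4]
1.4 [325.4 215.7]
1.5 [327.5 215.1]
1.6 [329.7 214.6]
watch [ 0.549 -0.047  0.027]
mug [ 0.624 -0.32 ] mic foot [ 0.738 -0.24 ] mic top [ 0.727 -0.196  0.151] pot [0.329 0.146] spk top [ 0.505 -0.381] remote [0.519 0.181] cases [ 0.701 -0.009]
post [[ 0.3911 -0.0253  0.    ]]
tip [[0.5024 0.0195 0.168 ]]
top [[ 0.5605 -0.205   0.259 ]]
top0 [[ 0.5234 -0.22    0.259 ]]
```

Run:
```python
from h import *
p=np.load('p.npy')
def tri(a,b):
    f=lambda X: np.concatenate([proj("scene",X)[0]-a,proj("side",X)[0]-b]); o=least_squares(f,[.5,0,.1]); return o.x.round(4),o.fun.round(1)
print('ball',tri((252.2,203),(300.5,204.5)),W(p,[.12,-.07,.158]))
print('post',tri((210.7,188),(342.7,196.7)),W(p,[.12,.05,.172]))
print('corner',tri((279.3,237),(286.7,261)),W(p,[.15,-.13,.016]))
print('topR',tri((243,238.7),(263,143)),W(p,[-.11,-.12,.259]))
print('topL',tri((132.5,217.5),(331,133)),W(p,[-.11,.12,.259]))
```

```text
ball (array([0.5063, 0.0067, 0.1559]), array([-0., -0., -0.,  0.])) [[0.50237743 0.01954834 0.158     ]]
post (array([ 0.3898, -0.0206,  0.1671]), array([-0.2, -0.2, -0.2,  0.2])) [[ 0.39106242 -0.02527317  0.172     ]]
corner (array([0.5438, 0.0726, 0.0083]), array([-0.7, -0.3, -0.7,  0.3])) [[0.54682956 0.06978785 0.016     ]]
topR (array([ 0.6316, -0.1796,  0.2513]), array([-1.8, -1.1, -2.8,  1.5])) [[ 0.63466658 -0.1751298   0.259     ]]
topL (array([ 0.4155, -0.2704,  0.254 ]), array([-0., -0., -0.,  0.])) [[ 0.41203656 -0.26477283  0.259     ]]
```

```bash
python3 -m jog '0 0 -0.18 0.007 -0.03 0 0; 0 0 -0.36 0.014 -0.06 0 0; 0 0 -0.54 0.02 -0.09 0 0; 0 0 -0.72 0.028 -0.12 0 0; 0 0 -0.9 0.034 -0.15 0 0; 0 0 -1.08 0.041 -0.18 0 0; 0 0 -1.26 0.041 -0.203 0 0; 0 0 -1.44 0.041 -0.203 0 0; 0 0 -1.62 0.041 -0.203 0 0; 0 0 -1.8 0.041 -0.203 0 0'
python3 - <<'E'
from h import *
s=ctrl.read_state();print(s['joints'],s['tool_rot'].round(3) if hasattr(s['tool_rot'],'round') else s['tool_rot'])
i=cams.camera_info('wrist');f=cams.grab_frame('wrist');cv2.imwrite('pics/w1.png',f[:,:,::-1])
for n,P in dict(ball=[.506,.007,.158],post=[.39,-.023,.172]).items():print(n,proj('wrist',P))
E
```

```text
time: 1.35
eef_pos: [0.4968, 0.041, 0.2138]
tool_rot: [[-0.972, -0.233, -0.0], [-0.233, 0.972, -0.0], [0.0, 0.0, -1.0]]
wrist_force: [0.1, -1.2, 0.0]
width: 0.0003
grasp_force: 0.0
[ 2.03806015e+00  3.25487276e+00  1.22373819e+02  5.64732264e-04
  5.43862983e+01 -1.01434710e+02] [[-0.972 -0.233 -0.   ]
 [-0.233  0.972 -0.   ]
 [ 0.     0.    -1.   ]]
ball [[227.04014311 236.88407313]]
post [[213.54414843  28.91535601]]
```

View pics/w1.png

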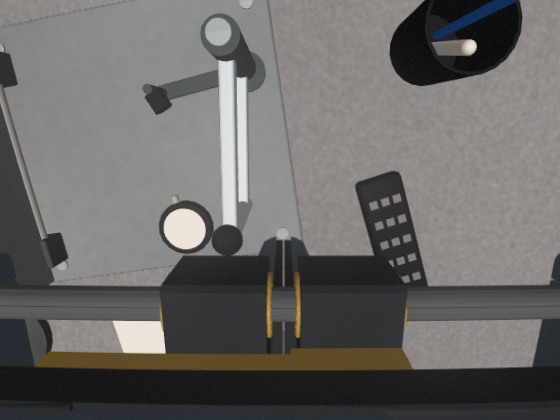

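The wrist view shows the ball at (227,240), the post top at (219,32) and the buffer at (157,99). The rear edge of the base runs from (268,0) to (300,240), and the fingers are at (283,240), well clear on the push side.

Run:
```python
from h import *
def onz(uv,z): return least_squares(lambda q: proj('wrist',[q[0],q[1],z])[0]-uv,[.5,0]).x
b=onz((227,240),.158);h=onz((219,32),.172);f=onz((157,96),.066);f2=onz((162,108),.06)
e=onz((300,240),.016)-onz((268,0),.016)
ang=lambda v:np.degrees(np.arctan2(v[1],v[0]))
print(b,h,np.linalg.norm(b-h),'leg',ang(b-h),'buffer',ang(f-h),np.linalg.norm(f-h),f2,ang(f2-h),'edge',ang(e))
```

```text
[0.50805856 0.00740372] [ 0.39082537 -0.01984681] 0.12035867925454055 leg 13.085863493144494 buffer -56.56200011928755 0.07443759094760821 [ 0.44056297 -0.07813092] -49.52373522573565 edge 21.842008170088885
```

```bash
python3 -m jog '0 0 0 0 0 0.05 0; 0 0 0 0 0 0.099 0; 0 0 0 0 0 0.099 0; 0 0 0 -0.003 -0.008 0.099 0; 0 0 0 -0.003 -0.012 0.099 0; 0 0 0 -0.003 -0.015 0.099 0; 0 0 0 -0.003 -0.018 0.099 0'
python3 - <<'E'
from h import *
s=ctrl.read_state();H=np.array([.391,-.020]);R=np.array(s['tool_rot']);t=R[:2,:2].T@(np.array(s['eef_pos'])[:2]-H);print('TCP local',t, s['joint_vel'])
for k in range(1,11):
    a=np.radians(5*k);Q=np.array([[np.cos(a),-np.sin(a)],[np.sin(a),np.cos(a)]]);print(a.round(3),(Q@t-t).round(4))
E
```

```text
time: 2.28
eef_pos: [0.5045, 0.024, 0.1157]
tool_rot: [[-0.974, -0.227, 0.001], [-0.227, 0.974, 0.0], [-0.001, -0.0, -1.0]]
wrist_force: [0.5, 0.8, 0.8]
width: 0.0005
grasp_force: 0.9
TCP local [-0.1205528   0.01705509] [-2.59622977  0.80468497 -0.23682169 -0.10532735 -0.05277933 -2.62536997]
0.087 [-0.001  -0.0106]
0.175 [-0.0011 -0.0212]
0.262 [-0.0003 -0.0318]
0.349 [ 0.0014 -0.0423]
0.436 [ 0.0041 -0.0525]
0.524 [ 0.0076 -0.0626]
0.611 [ 0.012  -0.0722]
0.698 [ 0.0172 -0.0815]
0.785 [ 0.0232 -0.0902]
0.873 [ 0.03   -0.0984]
```

```bash
python3 -m jog '0 0 0.087 -0.001 -0.0106 0 0; 0 0 0.175 -0.0011 -0.0212 0 0; 0 0 0.262 -0.0003 -0.0318 0 0; 0 0 0.349 0.0014 -0.0423 0 0; 0 0 0.436 0.0041 -0.0525 0 0; 0 0 0.524 0.0076 -0.0626 0 0; 0 0 0.611 0.012 -0.0722 0 0; 0 0 0.698 0.0172 -0.0815 0 0; 0 0 0.785 0.0232 -0.0902 0 0; 0 0 0.785 0.0232 -0.0902 0 0'
python3 - <<'E'
from h import *
s=ctrl.read_state();H=np.array([.391,-.020]);R=np.array(s['tool_rot']);t=R[:2,:2].T@(np.array(s['eef_pos'])[:2]-H);print('TCP local',t,'F local',R.T@s['wrist_force'])
i=cams.camera_info('wrist');f=cams.grab_frame('wrist');cv2.imwrite('pics/w2.png',f[:,:,::-1])
for k in range(1,11):
    a=np.radians(2*k);Q=np.array([[np.cos(a),-np.sin(a)],[np.sin(a),np.cos(a)]]);print(a.round(3),(Q@t-t).round(4))
E
```

```text
time: 3.52
eef_pos: [0.5017, -0.0694, 0.1151]
tool_rot: [[-0.849, 0.528, -0.0], [0.528, 0.849, -0.0], [0.0, -0.0, -1.0]]
wrist_force: [-0.4, 0.1, -0.1]
width: 0.0003
grasp_force: 0.0
TCP local [-0.12014002  0.01650259] F local [ 0.41625116 -0.12606056  0.11528625]
0.035 [-0.0005 -0.0042]
0.07 [-0.0009 -0.0084]
0.105 [-0.0011 -0.0126]
0.14 [-0.0011 -0.0169]
0.175 [-0.001  -0.0211]
0.209 [-0.0008 -0.0253]
0.244 [-0.0004 -0.0296]
0.279 [ 0.0001 -0.0338]
0.314 [ 0.0008 -0.0379]
0.349 [ 0.0016 -0.0421]
```

View pics/w2.png

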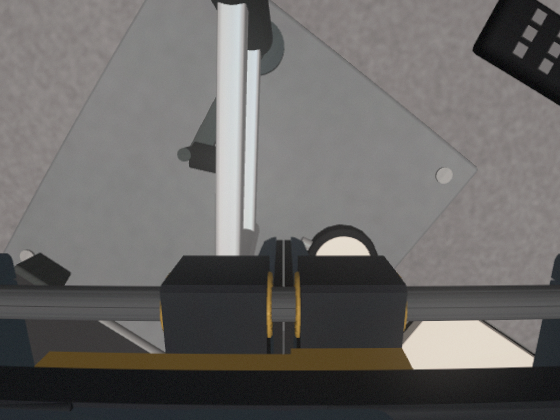

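The leg is following the finger. The buffer at (190,155) is still roughly 12° ahead of the lower bar at (250,150).

```bash
python3 -m jog '0 0 0.035 -0.0005 -0.0042 0 0; 0 0 0.07 -0.0009 -0.0084 0 0; 0 0 0.105 -0.0011 -0.0126 0 0; 0 0 0.122 -0.0011 -0.0147 0 0; 0 0 0.122 -0.0011 -0.0147 0 0'
cat > st.py <<'E'
from h import *
s=ctrl.read_state();H=np.array([.391,-.020]);R=np.array(s['tool_rot']);t=R[:2,:2].T@(np.array(s['eef_pos'])[:2]-H);print('TCP local',t.round(4),'F local',(R.T@s['wrist_force']).round(1))
E
python3 st.py
```

```text
time: 4.2
eef_pos: [0.495, -0.0822, 0.1149]
tool_rot: [[-0.779, 0.627, -0.0], [0.627, 0.779, -0.0], [0.0, -0.0, -1.0]]
wrist_force: [-0.2, -0.6, -0.3]
width: 0.0006
grasp_force: 0.1
TCP local [-0.12    0.0168] F local [-0.3 -0.6  0.3]
```

```bash
python3 -m jog '0 0 0.017 0 -0.0021 0 0; 0 0 0.025 -0.0002 -0.003 0 0;0 0 0.025 -0.0002 -0.003 0 0'; python3 st.py;  python3 -m jog '0 0 0.017 0 -0.0021 0 0; 0 0 0.025 -0.0002 -0.003 0 0;0 0 0.025 -0.0002 -0.003 0 0'|grep time; python3 st.py
```

```text
time: 4.58
eef_pos: [0.4933, -0.0845, 0.1149]
tool_rot: [[-0.763, 0.646, -0.0], [0.646, 0.763, -0.0], [0.0, -0.0, -1.0]]
wrist_force: [1.7, 0.4, -1.3]
width: 0.0005
grasp_force: 0.5
TCP local [-0.1198  0.0169] F local [-1.   1.4  1.3]
time: 4.95
TCP local [-0.1196  0.0169] F local [-0.3  0.9 -0.1]
```

```bash
python3 -m jog '0 0 0.017 0 -0.0021 0 0; 0 0 0.025 -0.0002 -0.003 0 0;0 0 0.025 -0.0002 -0.003 0 0' | grep time; python3 st.py
```

```text
time: 5.32
TCP local [-0.1194  0.017 ] F local [-0.8  3.7 -0.4]
```

```bash
python3 -m jog '0 0 0.008 0 -0.001 0 0; 0 0 0.008 0 -0.001 0 0' | grep time; python3 st.py;python3 st.py
```

```text
time: 5.58
TCP local [-0.1195  0.0173] F local [-0.3  7.6  0.3]
TCP local [-0.1195  0.0173] F local [-0.3  7.6  0.3]
```

```bash
python3 -m jog '0 0 0.008 0 -0.001 0 0; 0 0 0.008 0 -0.001 0 0' | grep time; python3 st.py;python3 st.py
```

```text
time: 5.82
TCP local [-0.1195  0.0176] F local [-0.8  9.2  1.5]
TCP local [-0.1195  0.0176] F local [-0.8  9.2  1.5]
```

```bash
python3 -m jog '0 0 0.008 0 -0.001 0 0; 0 0 0.008 0 -0.001 0 0' | grep time; python3 st.py; python3 -m jog '0 0 0 0 0 0 0;0 0 0 0 0 0 0' | grep time; python3 st.py
```

```text
time: 6.08
TCP local [-0.1195  0.0179] F local [-0.6 13.5  4. ]
time: 6.32
TCP local [-0.1195  0.0179] F local [-0.6 13.5  4.1]
```

```bash
python3 -m jog '0 0 0 0 0 0 0;0 0 0 0 0 0 0' | grep time; python3 st.py; python3 -m jog '0 0 0 0 0 0 0;0 0 0 0 0 0 0;0 0 0 0 0 0 0' | grep time; python3 st.py
```

```text
time: 6.58
TCP local [-0.1195  0.0179] F local [-0.1 13.   4.2]
time: 6.95
TCP local [-0.1195  0.0179] F local [-1.  13.6  3.1]
```

```bash
python3 -m jog '0 0 0 0 0.0006 0 0;0 0 0 0 0.0006 0 0' | grep time; python3 st.py; python3 -m jog '0 0 0 0 0 0 0;0 0 0 0 0 0 0;0 0 0 0 0 0 0;0 0 0 0 0 0 0' | grep time; python3 st.py
```

```text
time: 7.2
TCP local [-0.1194  0.0182] F local [-0.8 11.9  3. ]
time: 7.7
TCP local [-0.1194  0.0182] F local [-2.2 11.1  3.3]
```

The leg is home. Now I'll back away from the rod and go up.

```bash
python3 -m jog '0 0 0 0 0.01 0 0;0 0 0 0 0.03 0 0;0 0 0 0 0.03 -0.06 0; 0 0 0 0 0.03 -0.12 0; 0 0 0 0 0.03 -0.18 0; 0 0 0 0 0.03 -0.235 0;0 0 0 0 0.03 -0.235 0'
python3 - <<'E'
from h import *
H=np.array([.391,-.020]);y=np.radians(111.85);c,s_=np.cos(y),np.sin(y);o=H-np.array([[c,-s_],[s_,c]])@[.12,.05];p=np.array([*o,y]);np.save('p2.npy',p)
T=W(p,[-.11,-.04,.259])[0];print(p,T)
s=ctrl.read_state();R=np.array(s['tool_rot']);e=np.array(s['eef_pos'])
tgt=T+[0,0,.08]; print('shift',(R.T@(tgt-e)).round(4),'turn',111.85-np.degrees(np.arctan2(R[1,1],R[0,1])),s['joints'])
E
```

```text
time: 8.57
eef_pos: [0.5113, -0.0693, 0.3544]
tool_rot: [[-0.713, 0.701, 0.007], [0.701, 0.713, -0.001], [-0.006, 0.004, -1.0]]
wrist_force: [0.2, -0.8, -0.5]
width: 0.0003
grasp_force: 0.0
[ 0.48206942 -0.11277047  1.95215077] [ 0.56013545 -0.19998111  0.259     ]
shift [-0.1264 -0.0591  0.0159] turn 66.33148781890488 [-1.02976693e+01 -4.18869759e+00  1.14066340e+02 -9.90419713e-03
  6.97355325e+01 -5.58121875e+01]
```

```bash
python3 -m jog '0 0 -0.17 -0.02 -0.01 0 0.06;0 0 -0.34 -0.04 -0.02 0 0.06;0 0 -0.51 -0.06 -0.03 0 0.06;0 0 -0.68 -0.08 -0.04 0 0.06;0 0 -0.85 -0.1 -0.05 0 0.06;0 0 -1.02 -0.126 -0.059 0 0.06;0 0 -1.158 -0.126 -0.059 0 0.06;0 0 -1.158 -0.126 -0.059 0 0.06'
python3 - <<'E'
from h import *
p=np.load('p2.npy')
i=cams.camera_info('wrist');f=cams.grab_frame('wrist');cv2.imwrite('pics/w3.png',f[:,:,::-1])
print(proj('wrist',W(p,[[-.106,.12,.259],[-.106,-.12,.259],[-.114,.12,.259],[-.114,-.12,.259],[-.106,-.04,.259]])).round())
print(ctrl.read_state()['joints'])
E
```

```text
time: 9.57
eef_pos: [0.5577, -0.1996, 0.3485]
tool_rot: [[-0.929, -0.371, -0.002], [-0.371, 0.929, 0.001], [0.002, 0.001, -1.0]]
wrist_force: [-0.4, 0.2, -0.4]
width: 0.0599
grasp_force: 0.0
[[285. -17.]
 [286. 323.]
 [273. -17.]
 [276. 323.]
 [286. 225.]]
[-2.19388940e+01  4.25078468e+00  1.06201451e+02 -3.93301881e-03
  6.96434162e+01 -1.33617613e+02]
```

View pics/w3.png

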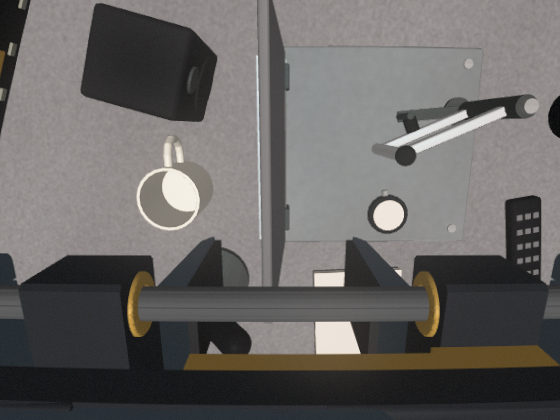

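The view shows the board's upper edge around columns 259–272, about 12 px left of my prediction. The swung leg's ball is at (404,155) and the base corners are at (481,48) and (464,241). I'll re-derive the local offset.

Run:
```python
from h import *
p=np.load('p2.npy');c,s=np.cos(p[2]),np.sin(p[2])
def loc(uv,z):
    q=least_squares(lambda q: proj('wrist',[q[0],q[1],z])[0]-uv,[.5,0]).x-p[:2]
    return (np.array([[c,s],[-s,c]])@q*1000).round(1)
for n,u,v,z in [('c++',481,48,.016),('c+-',464,241,.016),('front',258,70,.016),('top@0',258,0,.259),('top2@0',271,0,.259),('top@230',262,230,.259),('top2@230',272,230,.259),('end',267,322,.259),('post',531,105,.172),('ball',404,155,.158)]: print(n,loc((u,v),z))
```

```text
c++ [147.6 129. ]
c+- [ 153.6 -130.8]
front [-139.2  100.1]
top@0 [-123.5  109.8]
top2@0 [-115.1  109.8]
top@230 [-123.3  -43.6]
top2@230 [-116.   -43.7]
end [-120.7 -118.9]
post [121.7  50.5]
ball [10.1  2.8]
```

```bash
python3 -m jog '0 0 0 0 -0.011 0 0.06;0 0 0 0 -0.011 0.03 0.06;0 0 0 0 -0.011 0.06 0.06;0 0 0 0 -0.011 0.09 0.06;0 0 0 0 -0.011 0.114 0.04;0 0 0 0 -0.011 0.114 0.03;0 0 0 0 -0.011 0.114 0.02;0 0 0 0 -0.011 0.114 0.014;0 0 0 0 -0.011 0.114 0.014;0 0 0 0 -0.011 0.114 0.014'
python3 - <<'E'
from h import *
s=ctrl.read_state();print(s['joints']); cv2.imwrite('pics/s2.png',np.hstack([cv2.resize(cams.grab_frame('scene')[150:330,110:310,::-1],None,fx=2,fy=2),cv2.resize(cams.grab_frame('side')[85:265,200:400,::-1],None,fx=2,fy=2)]))
E
```

```text
time: 10.88
eef_pos: [0.5619, -0.2103, 0.2363]
tool_rot: [[-0.928, -0.372, 0.001], [-0.372, 0.928, -0.0], [-0.0, -0.0, -1.0]]
wrist_force: [-0.1, -0.4, 0.0]
width: 0.0141
grasp_force: 0.0
[-2.27462466e+01  1.12767979e+01  1.10494306e+02  5.23409534e-04
  5.81959112e+01 -1.34584515e+02]
```

View pics/s2.png

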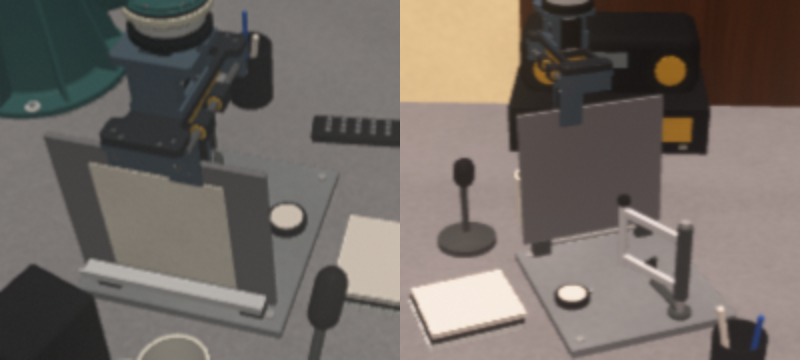

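Both fingers straddle the board's upper edge, near (185,165) in the left half and (570,110) in the right. The leg stands out behind the board. Now I'll ease the board back.

```bash
python3 -m jog '0.03 0 0 0 0.0061 0.0001 0.014;0.06 0 0 0 0.0121 0.0004 0.014;0.09 0 0 0 0.0182 0.0008 0.014;0.12 0 0 0 0.0242 0.0015 0.014;0.15 0 0 0 0.0302 0.0023 0.014;0.18 0 0 0 0.0361 0.0033 0.014;0.21 0 0 0 0.0421 0.0044 0.014;0.21 0 0 0 0.0421 0.0044 0.014'; python3 -c "
from h import *;s=ctrl.read_state();print(np.round(s['joints'],1),s['wrist_force'],s['torque'])"
```

```text
time: 11.98
eef_pos: [0.5456, -0.1702, 0.2314]
tool_rot: [[-0.928, -0.365, 0.078], [-0.373, 0.907, -0.194], [0.0, -0.209, -0.978]]
wrist_force: [-0.5, 0.1, -0.5]
width: 0.0141
grasp_force: 0.0
[ -15.2    6.2  117.7  -12.7   49.4 -119.4] [-0.48918353  0.08376005 -0.50492023] [ 0.24233168 -0.02122938  0.01632696]
```

```bash
python3 -m jog '0.02 0 0 0 0.004 0 0.011;0.04 0 0 0 0.0081 0.0002 0.011;0.06 0 0 0 0.0121 0.0004 0.011;0.08 0 0 0 0.0161 0.0006 0.011;0.10 0 0 0 0.0202 0.001 0.011;0.12 0 0 0 0.0242 0.0015 0.011;0.14 0 0 0 0.0282 0.002 0.011;0.16 0 0 0 0.0322 0.0026 0.011;0.18 0 0 0 0.0361 0.0033 0.011;0.18 0 0 0 0.0361 0.0033 0.011'; python3 -c "
from h import *;s=ctrl.read_state();print(np.round(s['joints'],1))"
```

```text
time: 13.22
eef_pos: [0.5328, -0.1385, 0.2205]
tool_rot: [[-0.928, -0.345, 0.141], [-0.373, 0.858, -0.353], [0.0, -0.38, -0.925]]
wrist_force: [-0.7, 0.5, -1.1]
width: 0.0107
grasp_force: 0.6
[  -7.7    4.2  123.   -28.    44.9 -100.9]
```

```bash
python3 -m jog '0.02 0 0 0 0.004 0 0.011;0.04 0 0 0 0.0081 0.0002 0.011;0.06 0 0 0 0.0121 0.0004 0.011;0.08 0 0 0 0.0161 0.0006 0.011;0.10 0 0 0 0.0202 0.001 0.011;0.12 0 0 0 0.0242 0.0015 0.011;0.14 0 0 0 0.0282 0.002 0.011;0.16 0 0 0 0.0322 0.0026 0.011;0.18 0 0 0 0.0361 0.0033 0.011;0.18 0 0 0 0.0361 0.0033 0.011'; python3 -c "
from h import *;s=ctrl.read_state();print(np.round(s['joints'],1))"
```

```text
time: 14.48
eef_pos: [0.521, -0.109, 0.2037]
tool_rot: [[-0.928, -0.314, 0.2], [-0.372, 0.782, -0.501], [0.001, -0.539, -0.842]]
wrist_force: [-0.8, 0.7, -2.1]
width: 0.0112
grasp_force: 0.7
[  0.3   5.  127.2 -45.6  44.5 -79.1]
```

```bash
cat > r.py <<'E'
from h import *;s=ctrl.read_state();R=np.array(s['tool_rot']);print(np.round(s['joints'],1)[3],'Floc',(R.T@s['wrist_force']).round(1),'tilt',np.arccos(-R[2,2]).round(3),s['grasp_force'],s['width'])
E
python3 r.py; python3 -m jog '0.02 0 0 0 0.004 0 0.011;0.04 0 0 0 0.0081 0.0002 0.011;0.04 0 0 0 0.0081 0.0002 0.011'|grep time;python3 r.py
```

```text
-45.6 Floc [0.5 2.  1.3] tilt 0.569 0.7246599532663822 0.0111807225675626
time: 14.85
-49.5 Floc [1.  2.  0.8] tilt 0.609 0.7581726461648941 0.01078546971665791
```

```bash
python3 -m jog '0.01 0 0 0 0.002 0 0.011;0.02 0 0 0 0.004 0 0.011;0.02 0 0 0 0.004 0 0.011'|grep time;python3 r.py
```

```text
time: 15.22
-51.4 Floc [1.1 1.4 0.6] tilt 0.63 0.6722079031169415 0.010636756265710869
```

```bash
python3 -m jog '0.01 0 0 0 0.002 0 0.011;0.02 0 0 0 0.004 0 0.011;0.02 0 0 0 0.004 0 0.011'|grep time;python3 r.py
```

```text
time: 15.6
-53.3 Floc [-0.5  1.8  0.8] tilt 0.65 0.7881840504705906 0.010813064037964436
```

```bash
python3 -m jog '0.01 0 0 0 0.002 0 0.011;0.02 0 0 0 0.004 0 0.011;0.02 0 0 0 0.004 0 0.011'|grep time;python3 r.py
```

```text
time: 15.98
-55.0 Floc [1.1 1.7 0. ] tilt 0.67 0.8054750226438046 0.011275878683977938
```

```bash
python3 -m jog '0.01 0 0 0 0.002 0 0.011;0.015 0 0 0 0.003 0 0.011;0.015 0 0 0 0.003 0 0.011'|grep time;python3 r.py
```

```text
time: 16.35
-56.3 Floc [-0.2  0.9  0.2] tilt 0.685 0.8233891054987907 0.01087315294483428
```

```bash
python3 -m jog '0.01 0 0 0 0.002 0 0.011;0.01 0 0 0 0.002 0 0.011'|grep time;python3 r.py
```

```text
time: 16.6
-57.2 Floc [-0.3  2.5  0.7] tilt 0.695 0.6772234104573727 0.01103490739316887
```

```bash
python3 -m jog '0.01 0 0 0 0.002 0 0.011;0.01 0 0 0 0.002 0 0.011'|grep time;python3 r.py
python3 - <<'E'
from h import *
cv2.imwrite('pics/s3.png',np.hstack([cv2.resize(cams.grab_frame('scene')[150:330,110:310,::-1],None,fx=2,fy=2),cv2.resize(cams.grab_frame('side')[105:265,240:380,::-1],(400,360))]))
E
```

```text
time: 16.85
-58.0 Floc [0.  2.  0.3] tilt 0.705 0.7518298365175724 0.011166658104430788
```

View pics/s3.png

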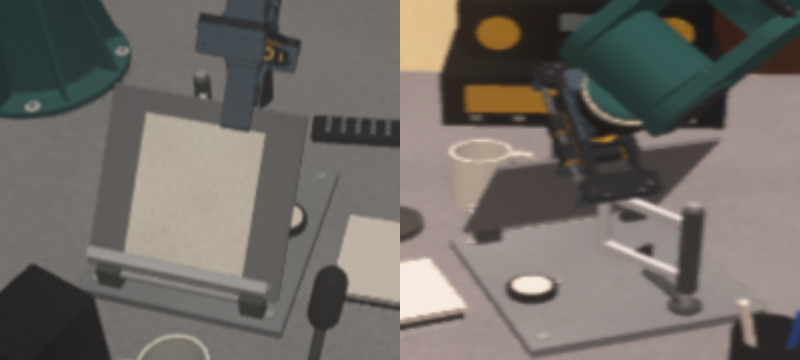

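The board lies back in the fingers, nearly on the ball. The force still shows its weight on the rear finger, so I'll carry on in small shifts.

```bash
python3 -m jog '0 0 0 0 0.002 0 0.011;0 0 0 0 0.002 0 0.011'|grep time;python3 r.py
```

```text
time: 17.2
-58.1 Floc [ 0.4  1.4 -0.1] tilt 0.705 0.8471431955695152 0.011160826189830416
```

```bash
python3 -m jog '0 0 0 0 0.002 0 0.011;0 0 0 0 0.002 0 0.011'|grep time;python3 r.py
```

```text
time: 17.45
-58.1 Floc [0.4 0.5 0.3] tilt 0.705 0.0 0.011110078564939093
```

```bash
python3 -m jog '0 0 0 0 0.002 0 0.011;0 0 0 0 0.002 0 0.011'|grep time;python3 r.py
```

```text
time: 17.7
-58.2 Floc [-0.4 -0.5 -0.7] tilt 0.705 0.5653577484190464 0.011008804069205288
```

```bash
python3 -m jog '0 0 0 0 -0.001 0 0.013;0 0 0 0 -0.001 0 0.016;0 0 0 0 -0.001 0 0.02;0 0 0 0 -0.001 0 0.026;0 0 0 0 -0.001 0 0.026'|grep time;python3 r.py;  python3 -m jog '0 0 0 0 0 -0.01 0.026;0 0 0 0 0 -0.02 0.026;0 0 0 0 0 -0.03 0.026;0 0 0 0 0 -0.04 0.026;0 0 0 0 0 -0.05 0.026;0 0 0 0 0 -0.06 0.026;0 0 0 0 0 -0.06 0.026'; python3 r.py
```

```text
time: 18.32
-58.2 Floc [-0.1 -0.   0.6] tilt 0.705 0.0 0.02581111279049639
time: 19.2
eef_pos: [0.4974, -0.0488, 0.2311]
tool_rot: [[-0.928, -0.283, 0.242], [-0.373, 0.707, -0.601], [-0.001, -0.648, -0.761]]
wrist_force: [0.1, 0.7, -0.1]
width: 0.0261
grasp_force: 0.0
-52.4 Floc [-0.3  0.5 -0.3] tilt 0.705 0.0 0.026105083908346045
```

```bash
python3 -m jog '0 0 0 0 0 -0.02 0.026;0 0 0 0 -0.02 -0.04 0.026;-0.1 0 0 0 -0.04 -0.06 0.026;-0.2 0 0 0 -0.06 -0.08 0.026;-0.3 0 0 0 -0.08 -0.1 0.026;-0.4 0 0 0 -0.08 -0.1 0.026;-0.4 0 0 0 -0.08 -0.1 0.026'
python3 - <<'E'
from h import *
p=np.load('p2.npy')
a,b=cams.grab_frame('scene'),cams.grab_frame('side')
cv2.imwrite('pics/s4.png',np.hstack([cv2.resize(a[150:390,80:320,::-1],(400,400)),cv2.resize(b[105:305,200:400,::-1],(400,400))]))
for l in (.6,.63,.66,.7,.75): # back top corners
    P=[[-.11+.225*np.sin(l)+dx,yy,.034+.225*np.cos(l)] for yy in(.12,-.12) for dx in (0,-.008)]
    print(l,proj('scene',W(p,P)).round(1).tolist())
E
```

```text
time: 20.08
eef_pos: [0.496, -0.0468, 0.3588]
tool_rot: [[-0.929, -0.353, 0.112], [-0.37, 0.886, -0.279], [-0.001, -0.301, -0.954]]
wrist_force: [-0.5, 0.1, -0.9]
width: 0.0259
grasp_force: 0.0
0.6 [[165.2, 191.0], [163.7, 193.0], [262.9, 208.1], [261.9, 210.3]]
0.63 [[166.5, 190.9], [165.0, 192.9], [263.6, 207.9], [262.6, 210.1]]
0.66 [[167.8, 190.9], [166.3, 192.9], [264.2, 207.8], [263.3, 210.0]]
0.7 [[169.4, 191.0], [168.0, 193.0], [265.1, 207.8], [264.1, 209.9]]
0.75 [[171.4, 191.4], [170.0, 193.4], [266.1, 208.0], [265.1, 210.1]]
```

View pics/s4.png

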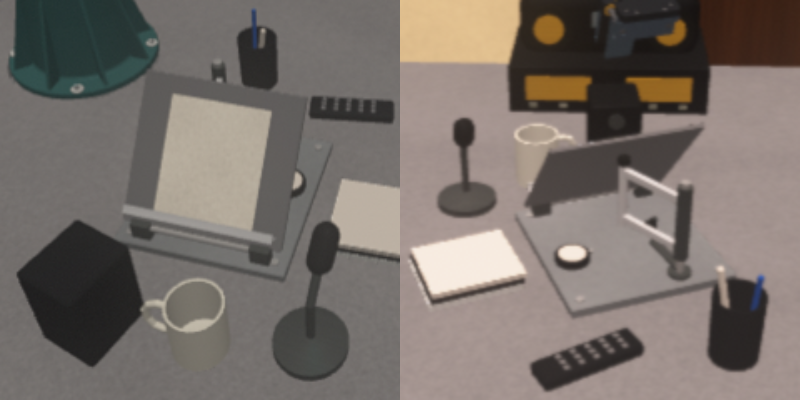

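The board rests on the leg's ball, near (625,160) in the right half. Everything else is where it was and the gripper is clear.

```bash
python3 -c "
from workcell import ctrl;print(ctrl.hand_in())"
```

```text
the job is handed in; nothing more can be done
None
```

The job is handed in: I pressed the leg home at about 11–13.5 N for over a second (longer than the half second asked), then eased the board back until it rested on the leg and let go; the other items look undisturbed in the last pictures, and the judge's verdict was not shown.

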